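# Catch the chocolates from the dispenser

## Robot

A 7-joint arm with a two-finger parallel gripper is mounted at the origin on the work surface. World frame = base frame: x ahead of the robot, y to its left, z up, the work surface at z = 0. Lengths are in m, angles in rad, forces in N, time in s.
With the tool pointing down it reaches from about 0.4 to 0.875 m from the base axis. Payload 4.4 kg.
Tool frame: the origin (TCP) lies on the centre line of the jaws, within the pads' length; the fingertips stand 8 mm ahead of it and the grasp point (between the pads) lies 11 mm behind it (tip_extent is the z of the fingertips in the tool frame, in m); z points along the fingers, y is the line along which they close (so a half turn about z gives the same grasp; the last joint's range is limited). The gripper opens to 85 mm and grips with 20 to 120 N. Pads are 22 mm wide; open, the fingers measure 114 mm over their backs; the gripper's body (76 mm by 85 mm) begins 54 mm behind the grasp point. The pads swing forward as they close: fully open they stand 13 mm farther back than shut.
Start: joints at [-1.234, 0.628, 0.038, 1.517, -0.027, 0.996, -0.02], TCP at [0.255, 0.598, 0.239] pointing down, gripper open.
Joint ranges: [-3.06, 3.06], [-0.37, 2.12], [-1.25, 1.32], [0.18, 2.47], [-1.1, 4.24], [0.23, 1.98], [-2.94, 2.94]. Speed limits (rad/s): [2.57, 2.57, 3.14, 3.14, 3.14, 3.14, 3.14].

## Interface

Orientations are given as a rotation vector (axis times angle).
In Python, from rig import get_state, camera, camera_model, job_done, tip_extent gives the robot as it stands.
- The arm moves only by the tool servo_tool, never from a script. Its argument "commands" is a list of rows, each an object with "angular": the turn, a rotation vector about the tool's x, y, z in units of 8 degrees (1.0 is 8 degrees), a list of three; "linear": the shift along the tool's x, y, z in units of 50 mm (1.0 is 50 mm), a list of three; "fingers": the closure, from -1 (fully open) to 1 (shut). In form: [{"angular": [ax, ay, az], "linear": [tx, ty, tz], "fingers": fingers}, ...]. A call has 1 to 20 rows; each row is the pose to reach, as a shift and turn from the pose commanded when the call began, along the tool's axes at that moment; what a row does not reach only later rows make up. A row lasts 1/8 s, in which the tool goes at most 62.5 mm and 10.7 degrees, less where a joint would pass 70% of its speed; a pose out of reach is approached as far as the arm can. A call with a gripper value outside its range is refused whole. The fingers move at their own pace and stop on an object; "force" is the grip in N (left out, the last holds). Time passes only in rows, so rows that repeat a pose let the fingers close. It gives the time, the measured TCP pose, the force, the opening and the grip force at its end, in the units of the state.
- get_state(): the state, without advancing time (a new reading comes with each control period).
- camera(name): name is "scene" or "top"; returns the picture (480x640x3 uint8, red, green, blue); there is no depth.
- camera_model(name): a dict with "intrinsics" (3x3 intrinsics, pixels), "rvec" (rotation vector, rad) and "tvec" (3), from world to camera coordinates, as OpenCV has them. Camera axes: x right, y down, z forward; pixel columns grow to the right and rows downward; lengths in m; the calibration is good to about 2 mm. A picture is of the moment at which its call begins. camera_model takes no time and is no camera call.
- job_done(): hands the job in; it is judged then, once.
The state is a dict: "clock": time; "joint_pos": joint angles; "qvel": joint speeds; "joint_torque": joint torques, N m; "tcp_pos": TCP position; "tool_rot": TCP orientation; "wrist_force": force on the tool from outside, world axes, zero at the start; "moment": the same for the moment, N m; "width": finger opening in m; "finger_force": force on a finger pad.
Only numpy, scipy, OpenCV 4.12 (cv2) and the standard library are available. Lean on these libraries where they do the work, as an engineer would, in place of code of your own. Each camera call takes 0.05 s, during which the arm holds its last target. There are 200 camera calls.

## Task

Take the big empty mug by its handle, hold it level under the chute of the chocolate dispenser and push the steel fork up with its rim so that the gate opens, and stay there until all three chocolates have slid into the mug. Then set the mug down gently, upright, in the middle of the cork coaster with all three chocolates in it and let go of it. Spill none, and leave the drinks can, the mouse and the note block where they are.

Things in the scene. Friction and masses are not known exactly. Their poses are not given: they have to be found in the camera images.
- dispenser: Chocolate dispenser, fixed. Origin on the desk below the chute's lip; its chute descends to this frame's -x. Aluminium chute 44 mm wide (inside 36), 38 degrees steep, polished; top end 125 mm behind the lip, 285 mm high. Front panel 108 mm wide at x 5 to 15, 186 to 276 mm high. Posts stand at x over 55 on a foot plate 130 mm wide, from x 50: in front of x 50 all is free below 100 mm
- lip (a point): Middle of the chute's lower edge, on its floor (5 mm thick), 175 mm above the desk
- light_bar (a point): Centre of the black light bar that hangs over the mug's place, fixed to the dispenser: 130 mm (y) x 24 mm (x), 262 to 276 mm high, at dispenser x -105, on rods at y +-48 running back to the panel at its height. A gripper holding the mug's handle under the chute must lean 25 to 45 degrees from vertical, away from the dispenser, to clear it
- gate (a joint): Steel gate across the lip: height in m it is lifted, 0 shut to 0.045 at the upper stop. It slides straight up and falls shut by its own weight (80 g). Chocolates pass when it is up 0.028 or more; 0.032 is good
- fork (a point): On the fork that hangs from the gate and rises with it: two level 8 mm round bars along the dispenser's x axis, at y +-32, from x +24 to -89 mm. This point is at x -30, y 0, at the height of the bars' undersides (105 mm above the desk when shut). Push the mug's rim, centred here, straight up: the gate rises and the chocolates drop between the bars
- mug: Jumbo white mug, 100 mm diameter, 80 mm high, wall 4 mm, floor 6 mm, 175 to 325 g. Origin at the centre of its underside, z up. Squared handle towards -x, 16 mm thick (y): level top arm out to x -105, 48 to 64 mm high; outer upright x -105 to -91, 10 to 56 mm high; lower arm 10 to 22 mm high. Good grasp: closing along y at x -88, z 52
- mug_rim (a point): Centre of the mug's mouth, 80 mm above its underside
- choc_a_mid (a point): Centre of a paper-wrapped chocolate block, 46 x 28 x 18 mm (x, y, z), 30 g, white with a brown band; three alike lie end to end in the chute behind the gate, this one the lowest
- choc_b_mid (a point): Centre of the second chocolate up the chute, like the first
- choc_c_mid (a point): Centre of the third, uppermost chocolate, like the first
- coaster: Square cork coaster fixed flat on the desk, 110 x 110 mm, 6 mm thick. Origin at the centre of its underside.
- can: Drinks can, bystander, loose: 66 mm diameter, 112 mm high, full. Origin at the centre of its underside
- mouse: Black wireless computer mouse, bystander, loose: 105 mm (x) x 60 mm (y), 34 mm high. Origin at the centre of its underside.
- notes: Block of paper notes, bystander, loose: 76 x 76 mm, 30 mm high. Origin at the centre of its underside
There are look-alikes about, which are no part of the job. Leave any orange or purple look-alike of the part that bears choc_c_mid alone.

How it is judged:
By the outcome, as a careful person would: the job done as asked, in the order asked, and still so for the second after the job is handed in, with the robot touching nothing.
It also fails if it takes over 58 s, if anything falls off the work surface, if the arm or the gripper's body presses on something with over 40 N, if the wrist force passes 120 N, or if a joint passes its speed limit or range.

## Working session

There is one attempt and no reset: what is moved stays moved. The work goes in short steps, Python scripts to look and compute and a tool call to move; the robot and the scene stay as the last step left them, time stands still between calls to the robot, and variables do not carry over. Pictures are saved under pics/ and viewed, at most 10 in all, crops included, and the job is handed in when it is done.

Besides the shell and the picture viewer there is one more tool, called after "Request:" as a command line: name --argument value ..., lists and objects as JSON in quotes. servo_tool: Moves the arm, as the interface text tells. Its arguments: {"type":"object","properties":{"commands":{"type":"array"},"force":{"type":"number"}},"required":["commands"]}

```bash
mkdir -p pics
python3 - <<'E'
from rig import *
import cv2,numpy as np
s=get_state();print(s['clock'],s['tcp_pos'],s['tool_rot'],s['width'],tip_extent)
for n in('scene','top'):
    cv2.imwrite(f'pics/{n}0.png',camera(n)[:,:,::-1]);m=camera_model(n)
    R=cv2.Rodrigues(np.array(m['rvec']))[0];print(n,m,-R.T@np.array(m['tvec']))
E
```

```text
0.0 [0.25451136 0.5973926  0.23835411] [-0.62836052 -3.07771027  0.00308147] 0.08539296198749201 0.008
scene {'intrinsics': array([[563.97669258,   0.        , 315.05667448],
       [  0.        , 563.97669258, 245.31167718],
       [  0.        ,   0.        ,   1.        ]]), 'rvec': array([ 2.09732039,  1.34572744, -0.50384706]), 'tvec': array([-0.22886103, -0.29709964,  1.67654517])} [ 1.29998761 -0.34427439  1.06909151]
top {'intrinsics': array([[492.53904584,   0.        , 311.07951724],
       [  0.        , 492.53904584, 246.52734935],
       [  0.        ,   0.        ,   1.        ]]), 'rvec': array([ 2.1627014 , -2.11415082,  0.13373929]), 'tvec': array([-0.00998425,  0.64363244,  1.04821032])} [ 0.48771545 -0.01719344  1.12913476]
```

View pics/scene0.png

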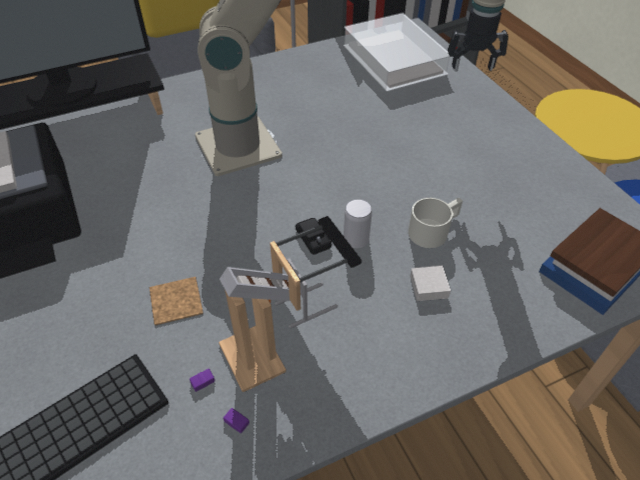

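View pics/top0.png

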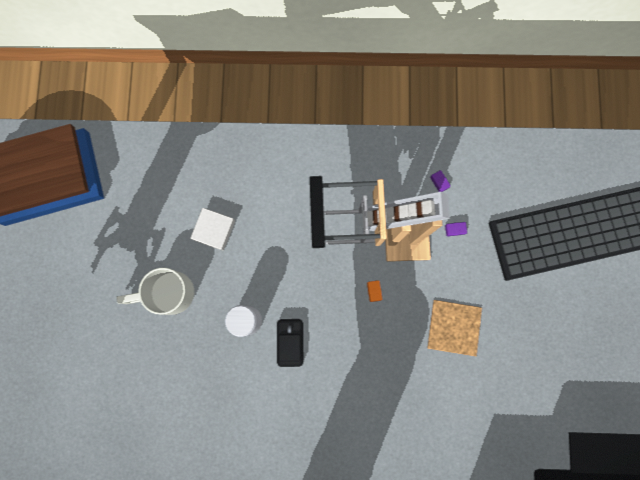

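The scene picture shows the mug at (431,222), its handle at (455,208), the can at (357,222), the mouse at (314,235), the notes at (431,283), the dispenser at (265,300) and the coaster at (176,300). In the top picture the mug is at (165,291) with its handle at (127,299), the light bar at (317,212), the coaster at (455,327), the can at (241,321), the notes at (212,228) and the mouse at (290,342).

Possible mix-ups for the mug are the can (241,321) and the note block (212,228), and only the mug has an open mouth and a handle. The purple blocks (441,181), (457,229) and the orange block (375,291) are look-alikes of the chocolates, so I leave them alone.

```bash
cat > h.py <<'E'
from rig import *
import cv2,numpy as np
def cam(n):
    m=camera_model(n);R=cv2.Rodrigues(np.array(m['rvec']))[0];return np.array(m['intrinsics']),R,np.array(m['tvec']).ravel()
def ray(n,p):
    K,R,t=cam(n);d=R.T@np.linalg.inv(K)@np.array([p[0],p[1],1.]);return -R.T@t,d
def onz(n,p,z):
    c,d=ray(n,p);return c+d*(z-c[2])/d[2]
def proj(n,P):
    K,R,t=cam(n);q=K@(R@np.asarray(P)+t);return q[:2]/q[2]
def big(mask,box):
    m=np.zeros_like(mask);x0,y0,x1,y1=box;m[y0:y1,x0:x1]=mask[y0:y1,x0:x1]
    c=cv2.findContours(m,cv2.RETR_EXTERNAL,cv2.CHAIN_APPROX_NONE)[0];return max(c,key=cv2.contourArea)
def rect(n,c,z):
    r=cv2.minAreaRect(c);b=cv2.boxPoints(r)+0.0;w=np.array([onz(n,p,z) for p in b])
    print(' centre',w.mean(0).round(4),'sides',np.linalg.norm(w[1]-w[0]).round(4),np.linalg.norm(w[2]-w[1]).round(4),'dirs',*(np.degrees(np.arctan2(*(w[i+1]-w[i])[1::-1])).round(1) for i in(0,1)))
    return w
E
python3 - <<'E'
from h import *
t=cv2.imread('pics/top0.png');hsv=cv2.cvtColor(t,cv2.COLOR_BGR2HSV);v=hsv[...,2];s=hsv[...,1]
dark=(v<45).astype(np.uint8)*255
dk=cv2.morphologyEx(dark,cv2.MORPH_OPEN,np.ones((7,7)))
print('bar');rect('top',big(dk,(300,165,335,260)),.276)
print('mouse');rect('top',big(dark,(270,310,310,375)),.02)
print('coaster');rect('top',big(((s>70)&(v>60)).astype(np.uint8)*255,(415,285,500,370)),.006)
print('panel');rect('top',big(((s>90)&(v>120)).astype(np.uint8)*255,(374,170,388,250)),.276)
h=hsv[...,0]
# low-saturation-warm white: b<r relative
r=t[...,2].astype(int);b=t[...,0].astype(int)
w=((r-b>-2)&(v>90)).astype(np.uint8)*255
c=big(w,(100,255,215,330));m=np.zeros_like(w);cv2.drawContours(m,[c],-1,255,-1)
body=cv2.morphologyEx(m,cv2.MORPH_OPEN,cv2.getStructuringElement(cv2.MORPH_ELLIPSE,(25,25)))
cb=big(body,(100,255,215,330));print('mug',cv2.boundingRect(c),cv2.fitEllipse(cb))
hd=cv2.morphologyEx(m&~body,cv2.MORPH_OPEN,np.ones((3,3)));ch=big(hd,(100,255,150,330));print('handle px',cv2.boundingRect(ch));rect('top',ch,.064)
cc=big((v>165).astype(np.uint8)*255,(220,300,262,340));(x,y),rr=cv2.minEnclosingCircle(cc);print('can',x,y,rr,onz('top',(x,y),.112))
cn=big((v>165).astype(np.uint8)*255,(185,200,240,255));print('notes');rect('top',cn,.03)
A=cv2.resize(t[250:340,95:225],None,fx=4,fy=4,interpolation=3);B=cv2.resize(t[165:265,300:450],None,fx=4,fy=4,interpolation=3)
cv2.drawContours(m,[cb],-1,128,1)
C=cv2.cvtColor(cv2.resize(m[250:340,95:225],None,fx=2,fy=2),8)
out=np.zeros((600,800,3),np.uint8);out[:200,:300]=B[::2,::2];out[:180,520:780]=C;out[215:575,:520]=A
cv2.imwrite('pics/c1.png',out)
E
```

```text
bar
 centre [ 0.674  -0.0085  0.276 ] sides 0.0206 0.1253 dirs -86.8 -176.8
mouse
 centre [0.4332 0.0468 0.02  ] sides 0.0536 0.1001 dirs -88.6 -178.5
coaster
 centre [ 0.4733 -0.3202  0.006 ] sides 0.1125 0.1103 dirs -7.7 -95.8
panel
 centre [ 0.684  -0.1171  0.276 ] sides 0.0151 0.1012 dirs -87.7 -178.7
mug (117, 268, 78, 47) ((165.3880157470703, 291.318115234375), (46.430721282958984, 55.74503707885742), 94.76351165771484)
handle px (117, 293, 22, 11)
 centre [0.5184 0.3996 0.064 ] sides 0.0462 0.0211 dirs -79.2 -166.3
can 240.5 319.5 28.2932071685791 [0.48015274 0.14422314 0.112     ]
notes
 centre [0.6866 0.2316 0.03  ] sides 0.1243 0.1248 dirs -88.9 -177.4
```

View pics/c1.png

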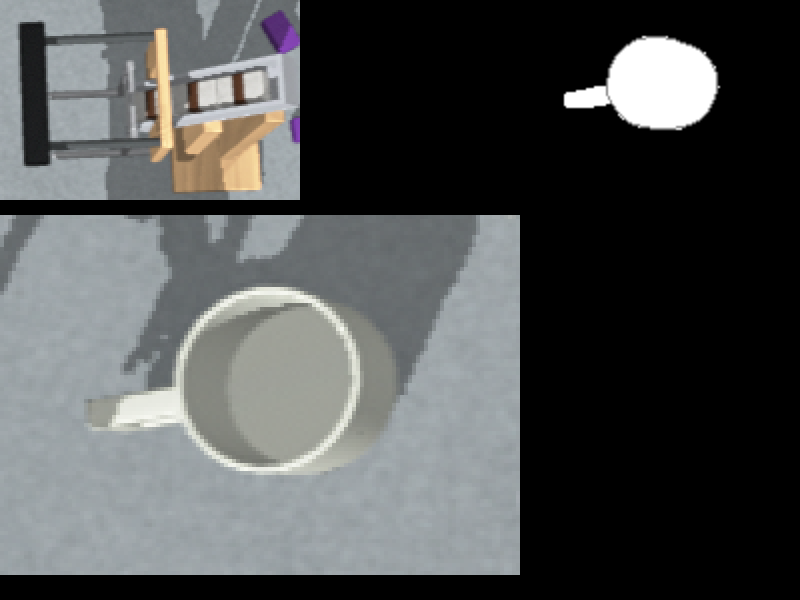

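The crop shows the mug's rim as a bright ring centred at about pixel (162,291), with the handle tip at (116.5,300). It also shows the light bar, the rods, and the fork bars at rows ~212 and ~242. I'll refine the dispenser's direction and the mug next.

Run:
```python
from h import *
t=cv2.imread('pics/top0.png');s=cv2.imread('pics/scene0.png')
m,tip,root=onz('top',(162.1,291.1),.08),onz('top',(116.5,299.7),.064),onz('top',(139,296.8),.064)
print('mug',m,'tip',tip,np.linalg.norm((tip-m)[:2]),'hdg',[np.degrees(np.arctan2(*(p-m)[1::-1])) for p in(tip,root)],np.degrees(np.arctan2(*(tip-root)[1::-1])))
hy=cv2.cvtColor(t,cv2.COLOR_BGR2HSV);w=((hy[...,2]>190)&(hy[...,1]<40)).astype(np.uint8)*255
for nm,bx in(('notes',(185,205,236,250)),):
    print(nm);rect('top',big(w,bx),.03)
g=cv2.cvtColor(s,6)
c=big((g<38).astype(np.uint8)*255,(318,215,362,268));b=cv2.boxPoints(cv2.minAreaRect(c));print('scene bar',b)
# predict from top hypothesis
for a in (-84,-86.8,-89):
  x=np.array([np.cos(np.radians(a)),np.sin(np.radians(a)),0]);y=np.array([-x[1],x[0],0])
  O=np.array([.674,-.0085,0])+.105*x
  P=lambda *q:O+q[0]*x+q[1]*y+[0,0,q[2]]
  print(a,O.round(4),'lip',P(0,0,.175).round(4));
  for q in((-.105,.065,.276),(-.105,-.065,.276),(-.089,.032,.109),(-.089,-.032,.109),(-.03,.032,.109),(-.03,-.032,.109),(.01,.054,.276),(.01,-.054,.276)):
    print(q,proj('top',P(*q)).round(1),proj('scene',P(*q)).round(1))
A=cv2.resize(t[170:260,303:403],None,fx=6,fy=6,interpolation=3);cv2.imwrite('pics/d1.png',A)
B=cv2.resize(s[205:315,220:370],None,fx=5,fy=5,interpolation=3);cv2.imwrite('pics/d2.png',B)
```

```text
mug [0.53583876 0.31975869 0.08      ] tip [0.51573427 0.4229013  0.064     ] 0.10508371608134524 hdg [np.float64(101.02975483396453), np.float64(103.11729247022205)] 98.64662726715444
notes
 centre [0.6837 0.2331 0.03  ] sides 0.0766 0.0764 dirs -17.7 -110.0
scene bar [[303.26523 231.93143]
 [325.7775  214.53558]
 [361.64682 260.9547 ]
 [339.13455 278.35056]]
-84 [ 0.685  -0.1129  0.    ] lip [ 0.685  -0.1129  0.175 ]
(-0.105, 0.065, 0.276) [313.7 175.7] [357.6 261. ]
(-0.105, -0.065, 0.276) [319.8 247.4] [320.8 216.7]
(-0.089, 0.032, 0.109) [323.5 212.7] [337.7 304.7]
(-0.089, -0.032, 0.109) [326.  242.5] [321.7 283.5]
(-0.03, 0.032, 0.109) [351.3 210.3] [313.1 316.9]
(-0.03, -0.032, 0.109) [354.1 240.2] [297.6 294.9]
(0.01, 0.054, 0.276) [378.5 176.3] [299.7 282.5]
(0.01, -0.054, 0.276) [384.7 235.8] [271.2 242.9]
-86.8 [ 0.6799 -0.1133  0.    ] lip [ 0.6799 -0.1133  0.175 ]
(-0.105, 0.065, 0.276) [315.5 175.5] [356.1 261.6]
(-0.105, -0.065, 0.276) [318.  247.5] [322.2 216.1]
(-0.089, 0.032, 0.109) [324.2 213. ] [336.9 304.8]
(-0.089, -0.032, 0.109) [325.3 242.9] [322.2 282.9]
(-0.03, 0.032, 0.109) [352.2 212. ] [311.6 315.9]
(-0.03, -0.032, 0.109) [353.5 241.9] [297.5 293.4]
(0.01, 0.054, 0.276) [380.2 179.2] [296.9 280.8]
(0.01, -0.054, 0.276) [383.5 239.1] [271.1 240.4]
-89 [ 0.6758 -0.1135  0.    ] lip [ 0.6758 -0.1135  0.175 ]
(-0.105, 0.065, 0.276) [316.9 175.5] [354.9 262.1]
(-0.105, -0.065, 0.276) [316.6 247.5] [323.3 215.7]
(-0.089, 0.032, 0.109) [324.8 213.3] [336.2 304.8]
(-0.089, -0.032, 0.109) [324.7 243.2] [322.6 282.5]
(-0.03, 0.032, 0.109) [352.8 213.3] [310.4 315.1]
(-0.03, -0.032, 0.109) [352.9 243.3] [297.4 292.2]
(0.01, 0.054, 0.276) [381.5 181.6] [294.7 279.5]
(0.01, -0.054, 0.276) [382.4 241.6] [271.2 238.5]
```

View pics/d1.png

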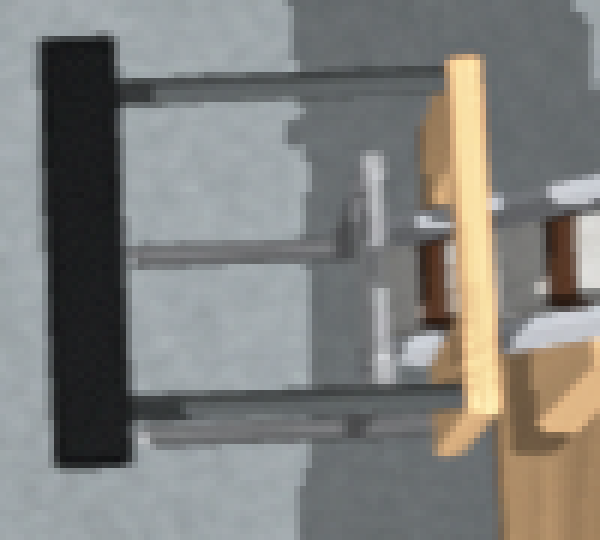

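View pics/d2.png

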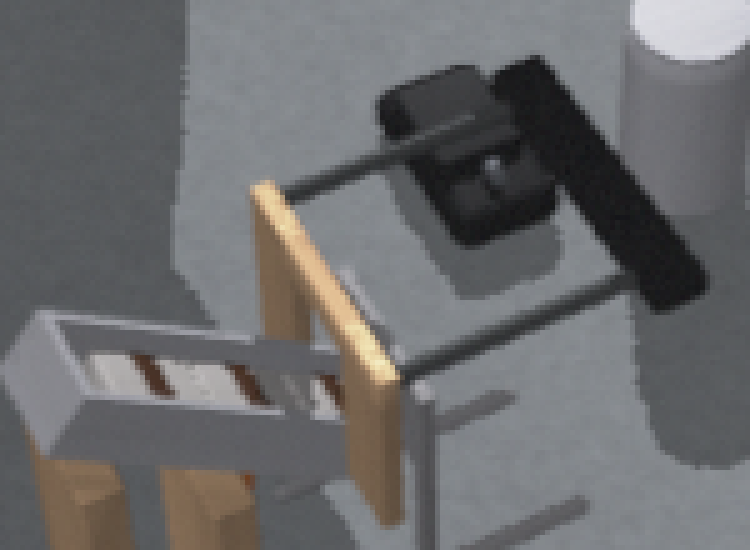

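The top crop shows the fork ends at about (325.7,212.8) and (327.5,242.8), and the panel from (380.3,179) to (383.3,239). These agree with a dispenser x axis at -86.6° and its origin at (0.680,-0.113). The scene crop shows the bar and panel where that predicts, with the gate shut and the mouse seen behind.

```bash
cat >> h.py <<'E'
from scipy.spatial.transform import Rotation as Ro
def hv(a): a=np.radians(a);return np.array([np.cos(a),np.sin(a),0])
def toolR(hdg,lean,R0):
    h=hv(hdg);z=-np.cos(np.radians(lean))*np.array([0,0,1])-np.sin(np.radians(lean))*h
    c=[]
    for s in(1,-1):
        y=s*np.cross([0,0,1.],h);c.append(Ro.from_matrix(np.c_[np.cross(y,z),y,z]))
    return min(c,key=lambda r:(R0.inv()*r).magnitude())
def go(mug,hdg,lean=35,back=0,ref=None):
    """move from present tool pose to that which holds a mug whose underside centre is at mug"""
    s=get_state();R0=Ro.from_rotvec(s['tool_rot']);R=toolR(hdg,lean,R0);z=R.as_matrix()[:,2]
    tcp=np.array(mug)+.088*hv(hdg)+[0,0,.052]+(.011-back)*z
    print('tcp',tcp.round(4),'lin',(R0.inv().apply(tcp-s['tcp_pos'])/.05).round(3),'ang',((R0.inv()*R).as_rotvec(degrees=True)/8).round(3))
def where():
    """mug pose implied by tool, if held nominally"""
E
python3 - <<'E'
from h import *
M=[.5358,.3198,0]
print('orange',onz('top',(375,291),.018))
P=np.array(M)+.105*hv(101);print('scene tip,rim,mug top',proj('scene',P+[0,0,.064]),proj('scene',np.array(M)+[0,0,.08]))
print(Ro.from_rotvec(get_state()['tool_rot']).as_matrix().round(3))
go(M,101,35,.12);go(M,101,35,0)
E
```

```text
orange [ 0.54996443 -0.14073285  0.018     ]
scene tip,rim,mug top [460.54918744 198.78831538] [431.26119357 211.54498083]
[[-0.92   0.392 -0.001]
 [ 0.392  0.92  -0.002]
 [ 0.    -0.002 -1.   ]]
tcp [0.5071 0.4676 0.1413] lin [-5.665 -0.408  1.945] ang [ 2.122 -4.012  6.768]
tcp [0.5202 0.4    0.043 ] lin [-6.436 -1.545  3.913] ang [ 2.122 -4.012  6.768]
```

Request:
servo_tool --commands '[{"angular": [0.53,-1.0,1.69],"linear": [-1.0,-0.1,0.3],"fingers": -1},{"angular": [1.06,-2.0,3.38],"linear": [-2.2,-0.2,0.7],"fingers": -1},{"angular": [1.59,-3.0,5.07],"linear": [-3.4,-0.3,1.1],"fingers": -1},{"angular": [2.122,-4.012,6.768],"linear": [-4.6,-0.35,1.5],"fingers": -1},{"angular": [2.122,-4.012,6.768],"linear": [-5.665,-0.408,1.945],"fingers": -1},{"angular": [2.122,-4.012,6.768],"linear": [-5.665,-0.408,1.945],"fingers": -1},{"angular": [2.122,-4.012,6.768],"linear": [-5.665,-0.408,1.945],"fingers": -1},{"angular": [2.122,-4.012,6.768],"linear": [-5.665,-0.408,1.945],"fingers": -1},{"angular": [2.122,-4.012,6.768],"linear": [-5.665,-0.408,1.945],"fingers": -1},{"angular": [2.122,-4.012,6.768],"linear": [-5.665,-0.408,1.945],"fingers": -1}]'

```text
clock: 1.35
tcp_pos: [0.5073, 0.4683, 0.1434]
tool_rot: [1.669, 2.024, -0.521]
wrist_force: [0.2, -0.1, -0.2]
width: 0.0852
finger_force: 0.0
```

Run:
```python
from h import *
go([.5358,.3198,0],101,35,.12);go([.5358,.3198,0],101,35,0)
t=camera('top')[:,:,::-1];s=camera('scene')[:,:,::-1]
o=np.hstack([cv2.resize(t[240:345,80:210],(400,323),interpolation=3),cv2.resize(s[140:245,385:515],(400,323),interpolation=3)])
cv2.imwrite('pics/g0.png',o)
```

```text
tcp [0.5071 0.4676 0.1413] lin [ 0.012 -0.007  0.044] ang [ 0.011 -0.024 -0.003]
tcp [0.5202 0.4    0.043 ] lin [ 0.004 -0.01   2.444] ang [ 0.011 -0.024 -0.003]
```

View pics/g0.png

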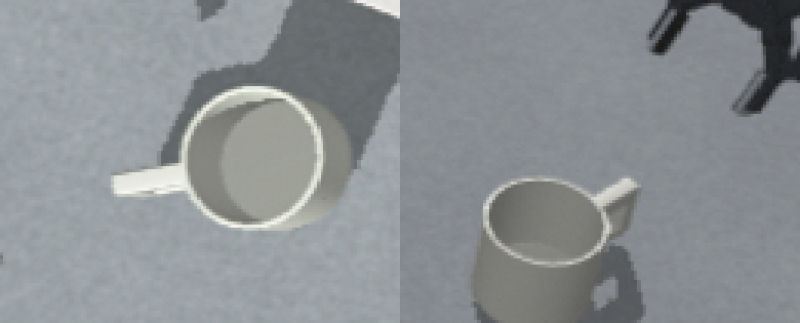

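The handle is unshadowed here, with its tip at (116.4,299.8) in the top view, and the jaws are up the handle's line. That agrees with the measurement, so I go in.

Request:
servo_tool --commands '[{"angular": [0,0,0],"linear": [0,0,0.5],"fingers": -1},{"angular": [0,0,0],"linear": [0,0,1.0],"fingers": -1},{"angular": [0,0,0],"linear": [0,0,1.5],"fingers": -1},{"angular": [0,0,0],"linear": [0,0,2.0],"fingers": -1},{"angular": [0,0,0],"linear": [0,0,2.4],"fingers": -1},{"angular": [0,0,0],"linear": [0,0,2.44],"fingers": -1},{"angular": [0,0,0],"linear": [0,0,2.44],"fingers": -1},{"angular": [0,0,0],"linear": [0,0,2.44],"fingers": -1},{"angular": [0,0,0],"linear": [0,0,2.44],"fingers": 0.2},{"angular": [0,0,0],"linear": [0,0,2.44],"fingers": 0.4},{"angular": [0,0,0],"linear": [0,0,2.44],"fingers": 0.5},{"angular": [0,0,0],"linear": [0,0,2.44],"fingers": 0.6},{"angular": [0,0,0],"linear": [0,0,2.44],"fingers": 1},{"angular": [0,0,0],"linear": [0,0,2.44],"fingers": 1},{"angular": [0,0,0],"linear": [0,0,2.44],"fingers": 1},{"angular": [0,0,0],"linear": [0,0,2.44],"fingers": 1},{"angular": [0,0,0],"linear": [0,0,2.44],"fingers": 1}]' --force 110

```text
clock: 3.58
tcp_pos: [0.5208, 0.3998, 0.0422]
tool_rot: [1.668, 2.023, -0.523]
wrist_force: [-1.4, 0.4, 3.1]
width: 0.0149
finger_force: 107.2
```

Run:
```python
from h import *
go([.5358,.3198,0],101,35,0)
s=get_state();print(s['wrist_force'],s['width'],s['finger_force'])
```

```text
tcp [0.5202 0.4    0.043 ] lin [-0.004 -0.011 -0.017] ang [ 0.007 -0.011 -0.005]
[-1.44668135  0.41312309  3.06719283] 0.014873067261319392 107.16775562614202
```

Run:
```python
from h import *
go([.5358,.3198,.06],101);go([.6705,.0464,.06],93.4)
```

```text
tcp [0.5202 0.4    0.103 ] lin [-0.691 -0.01  -1.001] ang [ 0.007 -0.011 -0.005]
tcp [0.6657 0.1279 0.103 ] lin [-5.524  1.807  2.375] ang [ 0.551 -0.011  0.774]
```

Request:
servo_tool --commands '[{"angular": [0,0,0],"linear": [-0.07,0,-0.1],"fingers": 1},{"angular": [0,0,0],"linear": [-0.2,0,-0.3],"fingers": 1},{"angular": [0,0,0],"linear": [-0.38,0,-0.55],"fingers": 1},{"angular": [0,0,0],"linear": [-0.55,0,-0.8],"fingers": 1},{"angular": [0,0,0],"linear": [-0.69,0,-1.0],"fingers": 1},{"angular": [0,0,0],"linear": [-0.69,0,-1.0],"fingers": 1},{"angular": [0,0,0],"linear": [-0.69,0,-1.0],"fingers": 1}]'

```text
clock: 4.45
tcp_pos: [0.5203, 0.3999, 0.1024]
tool_rot: [1.668, 2.023, -0.524]
wrist_force: [-0.4, -0.5, -2.2]
width: 0.0151
finger_force: 107.2
```

Run:
```python
from h import *
go([.6705,.0464,.06],93.4);s=get_state();print(s['wrist_force'],s['moment'],s['width'])
t=camera('top')[:,:,::-1];s=camera('scene')[:,:,::-1]
o=np.hstack([cv2.resize(t[240:345,80:210],(400,323),interpolation=3),cv2.resize(s[140:245,385:515],(400,323),interpolation=3)])
cv2.imwrite('pics/g1.png',o)
```

```text
tcp [0.6657 0.1279 0.103 ] lin [-4.84   1.817  3.364] ang [ 0.545 -0.011  0.777]
[-0.40666518 -0.49528997 -2.23357179] [ 0.93275831  0.17770738 -0.01018608] 0.015061531360361266
```

View pics/g1.png

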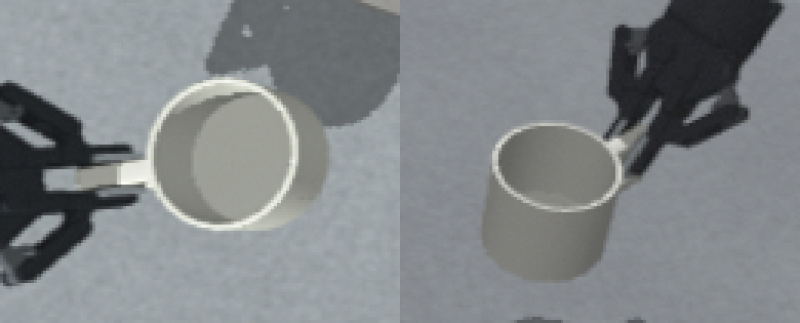

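The mug is off the desk, held by the handle and level to the eye, with its rim centre near (152.6,289.7) in the top view. I carry it over to the entry pose.

Request:
servo_tool --commands '[{"angular": [0,0,0],"linear": [-0.1,0.04,0.07],"fingers": 1},{"angular": [0.03,0,0.04],"linear": [-0.3,0.11,0.21],"fingers": 1},{"angular": [0.07,0,0.1],"linear": [-0.63,0.24,0.44],"fingers": 1},{"angular": [0.12,0,0.17],"linear": [-1.06,0.4,0.74],"fingers": 1},{"angular": [0.17,0,0.25],"linear": [-1.55,0.58,1.08],"fingers": 1},{"angular": [0.23,0,0.33],"linear": [-2.03,0.76,1.41],"fingers": 1},{"angular": [0.28,0,0.4],"linear": [-2.52,0.94,1.75],"fingers": 1},{"angular": [0.34,0,0.48],"linear": [-3.0,1.13,2.09],"fingers": 1},{"angular": [0.39,0,0.56],"linear": [-3.48,1.31,2.42],"fingers": 1},{"angular": [0.44,0,0.63],"linear": [-3.92,1.47,2.72],"fingers": 1},{"angular": [0.49,0,0.7],"linear": [-4.36,1.64,3.03],"fingers": 1},{"angular": [0.52,0,0.74],"linear": [-4.65,1.74,3.23],"fingers": 1},{"angular": [0.545,0,0.777],"linear": [-4.78,1.79,3.32],"fingers": 1},{"angular": [0.545,0,0.777],"linear": [-4.84,1.817,3.364],"fingers": 1},{"angular": [0.545,0,0.777],"linear": [-4.84,1.817,3.364],"fingers": 1},{"angular": [0.545,0,0.777],"linear": [-4.84,1.817,3.364],"fingers": 1}]'

```text
clock: 6.55
tcp_pos: [0.6657, 0.1294, 0.1032]
tool_rot: [1.81, 1.923, -0.568]
wrist_force: [0.9, -0.0, -1.7]
width: 0.0144
finger_force: 107.1
```

Run:
```python
from h import *
print(proj('top',[.5358,.3198,.14]))
O=np.array([.680,-.1133,0]);h=hv(93.4)
s=get_state();print(s['tcp_pos'])
for x,z in((.16,.06),(.16,.012),(.03,.012),(.03,.057)):go(O+x*h+[0,0,z],93.4)
t=camera('top')[:,:,::-1];s=camera('scene')[:,:,::-1]
cv2.imwrite('pics/e_t.png',t);cv2.imwrite('pics/e_s.png',s)
o=np.hstack([cv2.resize(t[160:310,220:370],(400,400),interpolation=3),cv2.resize(s[170:320,270:420],(400,400),interpolation=3)])
cv2.imwrite('pics/e.png',o)
```

```text
[152.66767337 289.52894528]
[0.66573556 0.1293546  0.10319273]
tcp [0.6657 0.128  0.103 ] lin [-0.02  -0.003  0.019] ang [ 0.008 -0.017  0.008]
tcp [0.6657 0.128  0.055 ] lin [ 0.528 -0.003  0.807] ang [ 0.008 -0.017  0.008]
tcp [ 0.6734 -0.0018  0.055 ] lin [-1.605 -0.007  2.293] ang [ 0.008 -0.017  0.008]
tcp [ 0.6734 -0.0018  0.1   ] lin [-2.119 -0.007  1.555] ang [ 0.008 -0.017  0.008]
```

View pics/e.png

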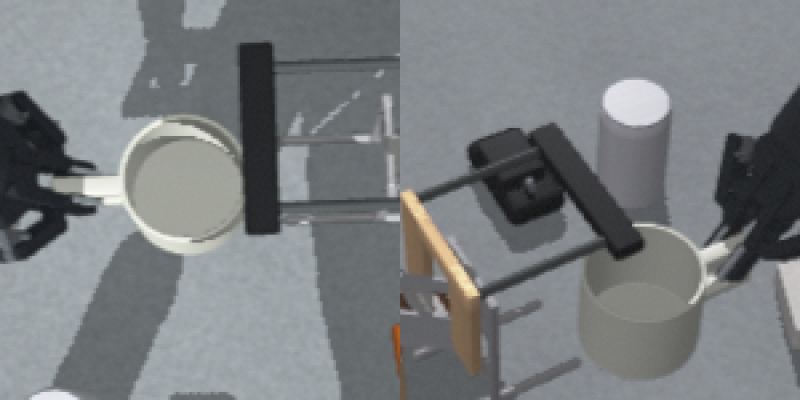

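The mug is in front of the light bar at the right heading, and its handle is clear of the bar. The fork bars are at crop rows ~138 and ~215, in line with the mug. I lower it, then slide it in.

Request:
servo_tool --commands '[{"angular": [0,0,0],"linear": [0.06,0,0.1],"fingers": 1},{"angular": [0,0,0],"linear": [0.2,0,0.3],"fingers": 1},{"angular": [0,0,0],"linear": [0.38,0,0.58],"fingers": 1},{"angular": [0,0,0],"linear": [0.5,0,0.76],"fingers": 1},{"angular": [0,0,0],"linear": [0.528,0,0.807],"fingers": 1},{"angular": [0,0,0],"linear": [0.528,0,0.807],"fingers": 1},{"angular": [0,0,0],"linear": [0.42,0,0.88],"fingers": 1},{"angular": [0,0,0],"linear": [0.2,0,1.03],"fingers": 1},{"angular": [0,0,0],"linear": [-0.07,0,1.22],"fingers": 1},{"angular": [0,0,0],"linear": [-0.38,0,1.44],"fingers": 1},{"angular": [0,0,0],"linear": [-0.7,0,1.66],"fingers": 1},{"angular": [0,0,0],"linear": [-1.02,0,1.89],"fingers": 1},{"angular": [0,0,0],"linear": [-1.3,0,2.08],"fingers": 1},{"angular": [0,0,0],"linear": [-1.5,0,2.22],"fingers": 1},{"angular": [0,0,0],"linear": [-1.6,-0.007,2.29],"fingers": 1},{"angular": [0,0,0],"linear": [-1.605,-0.007,2.293],"fingers": 1},{"angular": [0,0,0],"linear": [-1.605,-0.007,2.293],"fingers": 1}]'

```text
clock: 8.78
tcp_pos: [0.6737, -0.0021, 0.0551]
tool_rot: [1.81, 1.923, -0.568]
wrist_force: [0.5, 0.4, -1.7]
width: 0.0149
finger_force: 107.2
```

Run:
```python
from h import *
O=np.array([.680,-.1133,0]);h=hv(93.4)
s=get_state();print(s['tcp_pos'],s['wrist_force'])
for z in (.012,.057,.060):go(O+.03*h+[0,0,z],93.4)
```

```text
[ 0.67370494 -0.00208455  0.05508982] [ 0.45064722  0.4099503  -1.6912354 ]
tcp [ 0.6734 -0.0018  0.055 ] lin [ 0.006 -0.006 -0.002] ang [ 0.01  -0.017  0.005]
tcp [ 0.6734 -0.0018  0.1   ] lin [-0.508 -0.006 -0.74 ] ang [ 0.01  -0.017  0.005]
tcp [ 0.6734 -0.0018  0.103 ] lin [-0.543 -0.005 -0.789] ang [ 0.01  -0.017  0.005]
```

Request:
servo_tool --commands '[{"angular": [0,0,0],"linear": [-0.05,0,-0.07],"fingers": 1},{"angular": [0,0,0],"linear": [-0.12,0,-0.17],"fingers": 1},{"angular": [0,0,0],"linear": [-0.2,0,-0.28],"fingers": 1},{"angular": [0,0,0],"linear": [-0.28,0,-0.4],"fingers": 1},{"angular": [0,0,0],"linear": [-0.36,0,-0.52],"fingers": 1},{"angular": [0,0,0],"linear": [-0.44,0,-0.64],"fingers": 1},{"angular": [0,0,0],"linear": [-0.5,0,-0.73],"fingers": 1},{"angular": [0,0,0],"linear": [-0.53,0,-0.77],"fingers": 1},{"angular": [0,0,0],"linear": [-0.53,0,-0.77],"fingers": 1},{"angular": [0,0,0],"linear": [-0.53,0,-0.77],"fingers": 1},{"angular": [0,0,0],"linear": [-0.53,0,-0.77],"fingers": 1},{"angular": [0,0,0],"linear": [-0.53,0,-0.77],"fingers": 1},{"angular": [0,0,0],"linear": [-0.53,0,-0.77],"fingers": 1},{"angular": [0,0,0],"linear": [-0.53,0,-0.77],"fingers": 1},{"angular": [0,0,0],"linear": [-0.53,0,-0.77],"fingers": 1},{"angular": [0,0,0],"linear": [-0.53,0,-0.77],"fingers": 1}]'

```text
clock: 10.78
tcp_pos: [0.6735, -0.0029, 0.1021]
tool_rot: [1.811, 1.921, -0.569]
wrist_force: [-0.1, 1.2, -3.4]
width: 0.0143
finger_force: 109.5
```

Run:
```python
from h import *
s=get_state();print(s['tcp_pos'],s['wrist_force'])
t=camera('top')[:,:,::-1];s=camera('scene')[:,:,::-1]
cv2.imwrite('pics/f_t.png',t);cv2.imwrite('pics/f_s.png',s)
o=np.hstack([cv2.resize(t[160:280,300:450],(400,320),interpolation=3),cv2.resize(s[200:320,215:365],(400,320),interpolation=3)])
cv2.imwrite('pics/f.png',o)
```

```text
[ 0.67345292 -0.00294816  0.10213232] [-0.05295221  1.18479686 -3.37196971]
```

View pics/f.png

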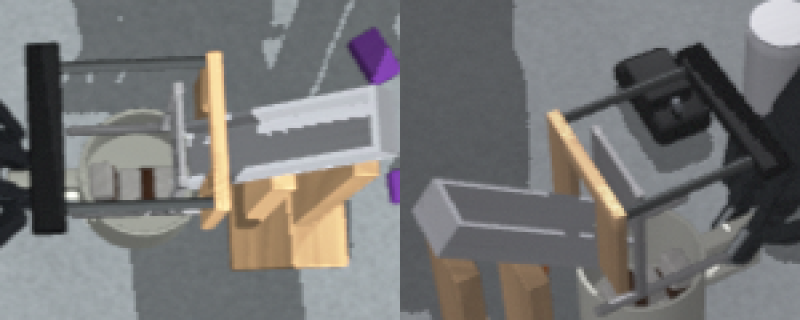

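The chute is empty and the chocolates (white with brown bands) lie in the mug, with the gate held up. The wrist load rose by about 1.7 N, which matches the fork plus three chocolates. I lower now.

Request:
servo_tool --commands '[{"angular": [0,0,0],"linear": [0,0,0],"fingers": 1},{"angular": [0,0,0],"linear": [0,0,0],"fingers": 1},{"angular": [0,0,0],"linear": [0,0,0],"fingers": 1},{"angular": [0,0,0],"linear": [0,0,0],"fingers": 1},{"angular": [0,0,0],"linear": [0.05,0,0.07],"fingers": 1},{"angular": [0,0,0],"linear": [0.13,0,0.19],"fingers": 1},{"angular": [0,0,0],"linear": [0.22,0,0.32],"fingers": 1},{"angular": [0,0,0],"linear": [0.31,0,0.45],"fingers": 1},{"angular": [0,0,0],"linear": [0.4,0,0.58],"fingers": 1},{"angular": [0,0,0],"linear": [0.48,0,0.7],"fingers": 1},{"angular": [0,0,0],"linear": [0.53,0,0.77],"fingers": 1},{"angular": [0,0,0],"linear": [0.53,0,0.77],"fingers": 1},{"angular": [0,0,0],"linear": [0.53,0,0.77],"fingers": 1},{"angular": [0,0,0],"linear": [0.53,0,0.77],"fingers": 1}]'

```text
clock: 12.62
tcp_pos: [0.6737, -0.0032, 0.0557]
tool_rot: [1.811, 1.921, -0.568]
wrist_force: [0.0, -0.2, -3.1]
width: 0.0145
finger_force: 109.5
```

Run:
```python
from h import *
s=get_state();print(s['tcp_pos'],s['wrist_force'])
go([.545,-.09,.012],93.4);go([.500,-.09,.05],93.4);go([.4733,-.3202,.06],93.4);go([.4733,-.3202,.006],93.4)
```

```text
[ 0.67372536 -0.00322446  0.05574669] [ 0.01324425 -0.20222256 -3.1066536 ]
tcp [ 0.5402 -0.0085  0.055 ] lin [ 0.051 -2.673 -0.021] ang [ 0.007 -0.011 -0.005]
tcp [ 0.4952 -0.0085  0.093 ] lin [-0.34  -3.57  -0.676] ang [ 0.007 -0.011 -0.005]
tcp [ 0.4685 -0.2387  0.103 ] lin [-4.198 -4.376  1.771] ang [ 0.007 -0.011 -0.005]
tcp [ 0.4685 -0.2387  0.049 ] lin [-3.58  -4.378  2.657] ang [ 0.007 -0.011 -0.005]
```

Request:
servo_tool --commands '[{"angular": [0,0,0],"linear": [0,-0.1,0],"fingers": 1},{"angular": [0,0,0],"linear": [0,-0.3,0],"fingers": 1},{"angular": [0,0,0],"linear": [0,-0.6,0],"fingers": 1},{"angular": [0,0,0],"linear": [0.02,-1.0,0],"fingers": 1},{"angular": [0,0,0],"linear": [0.03,-1.4,0],"fingers": 1},{"angular": [0,0,0],"linear": [0.04,-1.8,-0.01],"fingers": 1},{"angular": [0,0,0],"linear": [0.05,-2.2,-0.02],"fingers": 1},{"angular": [0,0,0],"linear": [0.05,-2.55,-0.02],"fingers": 1},{"angular": [0,0,0],"linear": [0.0,-2.85,-0.1],"fingers": 1},{"angular": [0,0,0],"linear": [-0.1,-3.15,-0.28],"fingers": 1},{"angular": [0,0,0],"linear": [-0.22,-3.38,-0.48],"fingers": 1},{"angular": [0,0,0],"linear": [-0.31,-3.52,-0.63],"fingers": 1},{"angular": [0,0,0],"linear": [-0.34,-3.57,-0.676],"fingers": 1},{"angular": [0,0,0],"linear": [-0.34,-3.57,-0.676],"fingers": 1}]'

```text
clock: 14.38
tcp_pos: [0.4954, -0.0082, 0.0929]
tool_rot: [1.811, 1.922, -0.567]
wrist_force: [0.2, 0.2, -3.3]
width: 0.0148
finger_force: 109.7
```

Run:
```python
from h import *
s=get_state();print(s['tcp_pos'],s['wrist_force'])
go([.4733,-.3202,.05],93.4)
```

```text
[ 0.49538098 -0.00818257  0.09285645] [ 0.21545188  0.18870735 -3.3274835 ]
tcp [ 0.4685 -0.2387  0.093 ] lin [-3.75  -0.813  2.61 ] ang [ 0.01  -0.015 -0.004]
```

Request:
servo_tool --commands '[{"angular": [0,0,0],"linear": [-0.1,-0.02,0.07],"fingers": 1},{"angular": [0,0,0],"linear": [-0.32,-0.07,0.22],"fingers": 1},{"angular": [0,0,0],"linear": [-0.64,-0.14,0.445],"fingers": 1},{"angular": [0,0,0],"linear": [-1.02,-0.22,0.71],"fingers": 1},{"angular": [0,0,0],"linear": [-1.42,-0.31,0.99],"fingers": 1},{"angular": [0,0,0],"linear": [-1.82,-0.39,1.27],"fingers": 1},{"angular": [0,0,0],"linear": [-2.22,-0.48,1.545],"fingers": 1},{"angular": [0,0,0],"linear": [-2.62,-0.57,1.82],"fingers": 1},{"angular": [0,0,0],"linear": [-3.0,-0.65,2.09],"fingers": 1},{"angular": [0,0,0],"linear": [-3.35,-0.73,2.33],"fingers": 1},{"angular": [0,0,0],"linear": [-3.6,-0.78,2.51],"fingers": 1},{"angular": [0,0,0],"linear": [-3.72,-0.81,2.59],"fingers": 1},{"angular": [0,0,0],"linear": [-3.75,-0.813,2.61],"fingers": 1},{"angular": [0,0,0],"linear": [-3.75,-0.813,2.61],"fingers": 1},{"angular": [0,0,0],"linear": [-3.75,-0.813,2.61],"fingers": 1}]'

```text
clock: 16.25
tcp_pos: [0.468, -0.2385, 0.0928]
tool_rot: [1.811, 1.922, -0.568]
wrist_force: [-0.3, 0.3, -2.3]
width: 0.0147
finger_force: 109.7
```

Run:
```python
from h import *
s=get_state();print(s['tcp_pos'],s['wrist_force'])
for z in(.05,.009,.006):go([.4733,-.3202,z],93.4)
R=Ro.from_rotvec(s['tool_rot']).as_matrix();y=R[:,1];print('tool axes',R.round(3).tolist())
t=camera('top')[:,:,::-1];sc=camera('scene')[:,:,::-1]
print('expected rim px',proj('top',[.4733,-.3202,.13]))
o=np.hstack([cv2.resize(t[250:400,380:530],(400,400),interpolation=3),cv2.resize(sc[210:360,110:260],(400,400),interpolation=3)])
cv2.imwrite('pics/k.png',o)
```

```text
[ 0.46801753 -0.23850109  0.09279291] [-0.27985344  0.3277111  -2.25668928]
tcp [ 0.4685 -0.2387  0.093 ] lin [-0.005  0.009 -0.001] ang [ 0.006 -0.014  0.003]
tcp [ 0.4685 -0.2387  0.052 ] lin [0.464 0.008 0.671] ang [ 0.006 -0.014  0.003]
tcp [ 0.4685 -0.2387  0.049 ] lin [0.498 0.008 0.721] ang [ 0.006 -0.014  0.003]
tool axes [[-0.049, 0.998, 0.035], [0.819, 0.06, -0.571], [-0.572, 0.0, -0.82]]
expected rim px [471.41197886 328.66187795]
```

View pics/k.png

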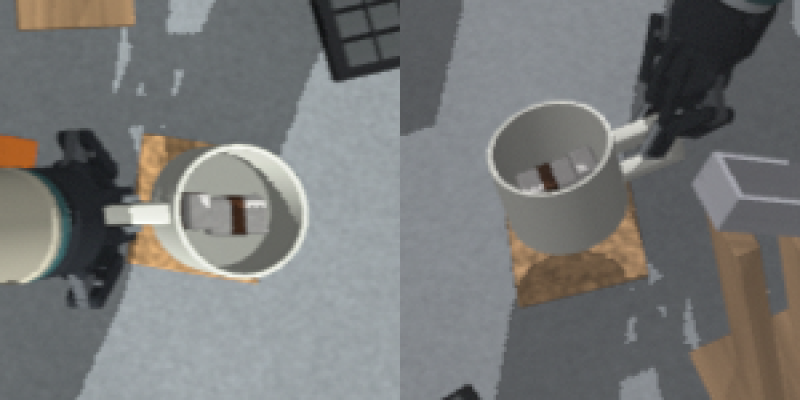

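The mug is over the coaster with chocolates in it. Its rim centre is at about (470.7,329.1) against an expected (471.4,328.7), so it is within 2 mm. I set it down.

Request:
servo_tool --commands '[{"angular": [0,0,0],"linear": [0.06,0,0.09],"fingers": 1},{"angular": [0,0,0],"linear": [0.16,0,0.23],"fingers": 1},{"angular": [0,0,0],"linear": [0.26,0,0.38],"fingers": 1},{"angular": [0,0,0],"linear": [0.35,0,0.51],"fingers": 1},{"angular": [0,0,0],"linear": [0.42,0.008,0.61],"fingers": 1},{"angular": [0,0,0],"linear": [0.45,0.008,0.65],"fingers": 1},{"angular": [0,0,0],"linear": [0.464,0.008,0.671],"fingers": 1},{"angular": [0,0,0],"linear": [0.475,0.008,0.688],"fingers": 1},{"angular": [0,0,0],"linear": [0.487,0.008,0.705],"fingers": 1},{"angular": [0,0,0],"linear": [0.495,0.008,0.716],"fingers": 1},{"angular": [0,0,0],"linear": [0.495,0.008,0.716],"fingers": 1},{"angular": [0,0,0],"linear": [0.495,0.008,0.716],"fingers": 1}]'

```text
clock: 17.85
tcp_pos: [0.4684, -0.239, 0.0495]
tool_rot: [1.811, 1.921, -0.569]
wrist_force: [-0.2, 0.3, -3.3]
width: 0.0147
finger_force: 109.7
```

Run:
```python
from h import *
s=get_state();print(s['tcp_pos'],s['wrist_force'],s['moment'])
def brown(t):
    h=cv2.cvtColor(t,cv2.COLOR_BGR2HSV);return (((h[...,0]<15)&(h[...,1]>110)&(h[...,2]<110)).astype(np.uint8))
for n,bx in(('top',(360,170,450,265)),('scene',(215,255,305,330))):
    x0,y0,x1,y1=bx
    a=cv2.imread(f'pics/{n}0.png');b=np.ascontiguousarray(camera(n)[:,:,::-1])
    print(n,brown(a)[y0:y1,x0:x1].sum(),brown(b)[y0:y1,x0:x1].sum())
```

```text
[ 0.46839431 -0.23904303  0.04947207] [-0.16165802  0.32221442 -3.26657696] [1.21999605 0.06125492 0.0336088 ]
top 133 0
scene 35 0
```

Request:
servo_tool --commands '[{"angular": [0,0,0],"linear": [0.006,0,0.008],"fingers": 1},{"angular": [0,0,0],"linear": [0.012,0,0.016],"fingers": 1},{"angular": [0,0,0],"linear": [0.017,0,0.025],"fingers": 1},{"angular": [0,0,0],"linear": [0.017,0,0.025],"fingers": 1},{"angular": [0,0,0],"linear": [0.017,0,0.025],"fingers": 1}]'

```text
clock: 18.58
tcp_pos: [0.4684, -0.2392, 0.0482]
tool_rot: [1.811, 1.921, -0.569]
wrist_force: [-0.4, 1.8, 0.4]
width: 0.0144
finger_force: 110.4
```

Request:
servo_tool --commands '[{"angular": [0,0,0],"linear": [0,0,0],"fingers": 1},{"angular": [0,0,0],"linear": [0,0,0],"fingers": 1},{"angular": [0,0,0],"linear": [0,0,0],"fingers": 1},{"angular": [0,0,0],"linear": [0,0,0],"fingers": 0.55},{"angular": [0,0,0],"linear": [0,0,0],"fingers": 0.4},{"angular": [0,0,0],"linear": [0,0,0],"fingers": 0.2},{"angular": [0,0,0],"linear": [0,0,0],"fingers": 0},{"angular": [0,0,0],"linear": [0,0,0],"fingers": 0},{"angular": [0,0,0],"linear": [0,0,0],"fingers": 0}]' --force 20

```text
clock: 19.7
tcp_pos: [0.4684, -0.2391, 0.0479]
tool_rot: [1.811, 1.922, -0.569]
wrist_force: [-0.3, 1.4, -0.2]
width: 0.0428
finger_force: 0.0
```

Request:
servo_tool --commands '[{"angular": [0,0,0],"linear": [0,0,-0.1],"fingers": 0},{"angular": [0,0,0],"linear": [0,0,-0.3],"fingers": 0},{"angular": [0,0,0],"linear": [0,0,-0.6],"fingers": 0},{"angular": [0,0,0],"linear": [0,0,-1.0],"fingers": 0},{"angular": [0,0,0],"linear": [0,0,-1.5],"fingers": 0},{"angular": [0,0,0],"linear": [0,0,-2.0],"fingers": 0},{"angular": [0,0,0],"linear": [0,0,-2.5],"fingers": 0},{"angular": [0,0,0],"linear": [0,0,-2.5],"fingers": 0},{"angular": [0,0,0],"linear": [0,0,-2.5],"fingers": 0},{"angular": [0,0,0],"linear": [0,0,-2.5],"fingers": 0}]'

```text
clock: 20.95
tcp_pos: [0.4635, -0.1682, 0.1499]
tool_rot: [1.812, 1.921, -0.571]
wrist_force: [-0.4, 0.0, -0.1]
width: 0.0428
finger_force: 0.0
```

Run:
```python
from h import *
s=get_state();print(s['clock'],s['tcp_pos'],s['wrist_force'])
t=np.ascontiguousarray(camera('top')[:,:,::-1]);sc=np.ascontiguousarray(camera('scene')[:,:,::-1])
print('expect rim',proj('top',[.4733,-.3202,.086]))
g=t.astype(int);w=((g.min(2)>195)).astype(np.uint8)*255
c=big(cv2.dilate(w,np.ones((2,2))),(430,290,515,370));e=cv2.fitEllipse(cv2.convexHull(c));print('rim',e)
t0=cv2.imread('pics/top0.png')
for nm,(x0,y0,x1,y1) in dict(can=(222,300,262,340),mouse=(270,312,310,375),notes=(185,205,240,255),dispenser=(305,170,450,265)).items():
    d=np.abs(t[y0:y1,x0:x1].astype(int)-t0[y0:y1,x0:x1]).max(2);print(nm,(d>40).mean().round(3))
cv2.imwrite('pics/z_t.png',t);cv2.imwrite('pics/z_s.png',sc)
# chocolate bands inside the mug, scene view
```

```text
20.95 [ 0.46350273 -0.16824775  0.14991714] [-0.41024745  0.0394669  -0.10029855]
expect rim [464.94898307 328.19470832]
rim ((460.9342346191406, 329.09173583984375), (47.85475540161133, 59.008426666259766), 92.78840637207031)
can 0.025
mouse 0.887
notes 0.155
dispenser 0.318
```

Request:
servo_tool --commands '[{"angular": [0,0,0],"linear": [-0.3,0,-0.5],"fingers": 0},{"angular": [0,0,0],"linear": [-0.7,0,-1.0],"fingers": 0},{"angular": [0,0,0],"linear": [-1.0,0,-1.5],"fingers": 0},{"angular": [0,0,0],"linear": [-1.2,0,-1.8],"fingers": 0},{"angular": [0,0,0],"linear": [-1.2,0,-1.8],"fingers": 0},{"angular": [0,0,0],"linear": [-1.2,0,-1.8],"fingers": 0},{"angular": [0,0,0],"linear": [-1.2,0,-1.8],"fingers": 0}]'

```text
clock: 21.92
tcp_pos: [0.4634, -0.1654, 0.2576]
tool_rot: [1.811, 1.923, -0.571]
wrist_force: [0.4, 0.3, -0.3]
width: 0.0427
finger_force: 0.0
```

Run:
```python
from h import *
t=np.ascontiguousarray(camera('top')[:,:,::-1]);sc=np.ascontiguousarray(camera('scene')[:,:,::-1])
t0=cv2.imread('pics/top0.png');s0=cv2.imread('pics/scene0.png')
print(get_state()['wrist_force'])
for nm,(x0,y0,x1,y1) in dict(can=(343,200,372,247),mouse=(296,216,320,250),notes=(410,265,452,300)).items():
    d=np.abs(sc[y0:y1,x0:x1].astype(int)-s0[y0:y1,x0:x1]).max(2);print(nm,(d>40).mean().round(3))
A=cv2.resize(t[290:370,425:505],None,fx=8,fy=8,interpolation=cv2.INTER_CUBIC);g=cv2.cvtColor(A,6)
c=cv2.HoughCircles(g,cv2.HOUGH_GRADIENT_ALT,1.5,50,param1=150,param2=.6,minRadius=150,maxRadius=210)
if c is not None:
  for x,y,r in c[0]: print('circle px',425+x/8,290+y/8,r/8,onz('top',(425+x/8,290+y/8),.086))
b=sc;hs=cv2.cvtColor(b,cv2.COLOR_BGR2HSV)
# brown bands inside mug in each view (mug interior)
for n,im in(('top',t),('scene',sc)):
  hs=cv2.cvtColor(im,cv2.COLOR_BGR2HSV);m=((hs[...,0]<15)&(hs[...,1]>100)&(hs[...,2]<110)).astype(np.uint8)
  k,_,st,ce=cv2.connectedComponentsWithStats(m);print(n,[(st[i][4],ce[i].round()) for i in range(1,k) if st[i][4]>8 and abs(ce[i][0]-(455 if n=='top' else 176))<60 and abs(ce[i][1]-(325 if n=='top' else 290))<60])
```

```text
[ 0.32683059  0.87825874 -0.08808215]
can 0.0
mouse 0.0
notes 0.086
circle px 465.875 328.0625 22.900097 [ 0.47361795 -0.32212097  0.086     ]
top [(np.int32(42), array([463., 330.]))]
scene [(np.int32(29), array([169., 288.]))]
```

Run:
```python
from h import *
for n in('top','scene'):
  im=np.ascontiguousarray(camera(n)[:,:,::-1]);o=cv2.imread(f'pics/{n}0.png')
  f=cv2.imread(f'pics/{"f_t" if n=="top" else "f_s"}.png')
  for nm,a in(('start',o),('gate open',f),('now',im)):
    hs=cv2.cvtColor(a,cv2.COLOR_BGR2HSV);m=((hs[...,0]<15)&(hs[...,1]>100)&(hs[...,2]<100)&(hs[...,2]>25)).astype(np.uint8)
    k,_,st,ce=cv2.connectedComponentsWithStats(m);print(n,nm,[(int(st[i][4]),ce[i].round().astype(int).tolist()) for i in range(1,k) if st[i][4]>5 and 130<ce[i][1]<400 and (n=='top' and ce[i][0]>90 or n=='scene' and 80<ce[i][0]<520)])
  if n=='top':
    hy=cv2.cvtColor(im,cv2.COLOR_BGR2HSV);w=((hy[...,2]>190)&(hy[...,1]<40)).astype(np.uint8)*255
    print('notes');rect('top',big(w,(185,205,236,250)),.03)
    d=(np.abs(im.astype(int)-o).max(2)>45).astype(np.uint8);k,_,st,ce=cv2.connectedComponentsWithStats(cv2.morphologyEx(d,cv2.MORPH_OPEN,np.ones((3,3))))
    print('changes',[(st[i].tolist()) for i in range(1,k) if st[i][4]>25])
```

```text
top start [(57, [419, 209]), (47, [396, 213]), (43, [375, 217])]
top gate open [(30, [355, 228])]
top now [(40, [463, 330])]
notes
 centre [0.6831 0.2335 0.03  ] sides 0.0775 0.0764 dirs -17.2 -109.5
changes [[284, 0, 145, 19, 1765], [461, 0, 28, 10, 169], [429, 2, 9, 12, 41], [448, 2, 7, 8, 43], [92, 122, 125, 171, 7381], [347, 125, 46, 37, 1374], [440, 127, 5, 10, 38], [389, 128, 104, 178, 5530], [386, 145, 10, 16, 102], [340, 167, 69, 213, 5258], [388, 166, 13, 21, 183], [385, 193, 12, 7, 79], [354, 194, 9, 15, 105], [367, 194, 6, 11, 55], [340, 210, 23, 24, 220], [153, 274, 7, 5, 27], [124, 294, 17, 9, 125], [214, 297, 146, 183, 16181], [395, 301, 90, 115, 2828]]
scene start [(16, [250, 279]), (13, [269, 281]), (9, [286, 282])]
scene gate open []
scene now [(29, [169, 289])]
```

Run:
```python
from h import *
im=np.ascontiguousarray(camera('top')[:,:,::-1]);o=cv2.imread('pics/top0.png')
for a in(o,im):
  g=cv2.cvtColor(a,6);print('disp')
  for y in range(192,246,2):print(' '.join('%3d'%v for v in g[y,336:380:2]))
g=cv2.cvtColor(im,6);print('mug')
for y in range(306,352,2):print(' '.join('%3d'%v for v in g[y,440:492:2]))
```

```text
disp
167 169 165 161 165 168 167 142 107 111 111 111 110 110 109 109 110 109  98 126 129 178
165 167 168 168 165 165 168 162 139 113 111 110 108 106 110 113 111 110 100 127 132 175
164 166 166 167 165 164 165 166 169 115 107 109 110 113 183 162 108 110  99 130 132 172
162 164 165 164 169 167 165 165 171 148 109 109 109 109 179 178 109 107 105 130 134 173
166 162 161 161 164 167 166 167 172 150 111 110 107 112 168 160 104 109 106 107 162 165
168 166 165 166 170 167 169 167 169 118 111 108 105 101 151 161 107 112 106 110 184 163
170 170 166 163 169 170 167 165 171 113 109 109  91 122 150 166 110 109 105  91 116 139
170 171 169 165 164 166 170 169 173 114 112 108  84 121 130 167 115 115 164 176 118 130
172 170 166 169 174 167 170 167 168 113 111  99  74 100 129 170 102  99 105 113 113 124
134 133 125 124 126 124 118 117 117 111 113 103  75  97 139 160 106 100  87  53  63 151
122 118 116 112 107 106 107 108 106 107 105  96  76 100 108 118 117 122  94  48  75 186
140 140 153 167 169 167 163 166 167 116 107 111 109 112 107 121 120 122  97  47  70 163
164 163 167 165 165 167 166 168 165 146
[... 5357 characters left out ...]
 160 160 161 159 161 161 160 160 163 143  99  98 101 100  99 172 228 162 160
197 195 231 187 162 162 162 162 163 163 162 162 162 162 162 156 103  99 100  99 100 106 227 167 156 156
205 201 205 234 165 162 163 164 162 162 161 161 162 163 162 113 100 101 100 100  98 191 208 163 158 160
201 212 208 223 230 163 161 162 162 162 162 162 163 152 106  98  99 101  99  95 160 217 163 157 162 167
170 198 215 213 225 233 173 160 162 162 164 160 125 100 100 101 101  99 101 192 226 169 157 162 165 165
172 159 179 198 216 224 241 210 141 121 105 101  99  99  98  99  98 136 214 215 157 161 161 158 164 165
176 188 182 158 155 170 180 220 245 225 171 137 116 118 145 170 230 231 173 159 163 164 165 164 162 163
```

```bash
python3 -c "
from rig import *
print(job_done())"
```

```text
the job is handed in; nothing more can be done
None
```

The job is handed in: the mug was set down and released on the coaster, measured about 2 mm from its middle. The chute is empty and no chocolate shows outside the mug, but from above the third one is hidden in the stack, so that count rests on the wrist load. The can, mouse and notes show no movement.

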